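# Find the worn tension plunger by feel

## Robot

A 7-joint arm with a two-finger parallel gripper is mounted at the origin on the work surface. World frame = base frame: x ahead of the robot, y to its left, z up, the work surface at z = 0. Lengths are in mm, angles in rad, forces in N, time in s.
With the tool pointing down it reaches from about 400 to 850 mm from the base axis. Payload 6.9 kg.
Tool frame: the origin (TCP) lies midway between the tips of the shut fingers; the grasp point (between the pads) lies 19 mm behind it; z points along the fingers, y is the line along which they close (so a half turn about z gives the same grasp; the last joint's range is limited). The gripper opens to 85 mm and grips with 20 to 120 N. Pads are 22 mm wide; open, the fingers measure 114 mm over their backs; the gripper's body (76 mm by 85 mm) begins 54 mm behind the grasp point. The pads swing forward as they close: fully open they stand 13 mm farther back than shut.
Start: joints at [-1.175, 0.507, -0.238, 1.5, 0.126, 1.149, -0.155], TCP at [179.218, 598.742, 231.275] pointing down, gripper open.
Joint ranges: [-3.08, 3.08], [-0.24, 2.05], [-1.43, 1.35], [0, 2.5], [-1.52, 4.66], [0.17, 1.96], [-2.89, 2.89]. Speed limits (rad/s): [2.39, 2.39, 3.14, 3.14, 3.14, 3.14, 3.14].

## Interface

Orientations are given as a unit quaternion [x, y, z, w].
In Python, from plant import env, cams, order gives the robot as it stands.
- The arm moves only by the tool carry_out, never from a script. Its argument "moves" is a list of rows, each a list of 3 entries, a list of its own where there are three numbers: the finger opening in cm, from 0 to 8.54, then the shift along the tool's x, y, z in cm, then the turn, a rotation vector about the tool's x, y, z in degrees. In form: [[grip, [dx, dy, dz], [rx, ry, rz]], ...]. A call has 1 to 12 rows; each row is the pose to reach, as a shift and turn from the pose commanded when the call began, along the tool's axes at that moment; what a row does not reach only later rows make up. A row lasts 1/10 s, in which the tool goes at most 50 mm and 8.59 degrees, less where a joint would pass 70% of its speed; a pose out of reach is approached as far as the arm can. A call with a gripper value outside its range is refused whole. The fingers move at their own pace and stop on an object; "newtons" is the grip in N (left out, the last holds). Time passes only in rows, so rows that repeat a pose let the fingers close. It gives the time, the measured TCP pose, the force, the opening and the grip force at its end, in the units of the state.
- env.get_obs(): the state, without advancing time (a new reading comes with each control period).
- cams.capture(name): name is "side" or "top" or "wrist"; returns a dict with "img" (384x512x3 uint8, red, green, blue), "z_map" (384x512 float32, mm along the optical axis (not along the pixel's ray), 0 where there is no reading), "camera_matrix" (3x3 intrinsics, pixels), "extrinsics" (4x4, takes a point from camera to world coordinates); the wrist camera has in their place "hand_eye" (4x4, takes a point from camera to tool coordinates, whose origin is the TCP and whose axes are the flange's). Camera axes: x right, y up, looking along -z (the intrinsics and any distortion apply to the point x, -y, -z); pixel columns grow to the right and rows downward; lengths in mm; the calibration is good to about 2 mm. A picture is of the moment at which its call begins: read the wrist's pose just before it.
- order.hand_in(): hands the job in; it is judged then, once.
The state is a dict: "t": time; "joint_pos": joint angles; "joint_vel": joint speeds; "joint_torque": joint torques, N m; "position": TCP position; "orientation": TCP orientation; "ft_force": force on the tool from outside, world axes, zero at the start; "moment": the same for the moment, N m; "finger_gap": finger opening in mm; "finger_force": force on a finger pad.
Only numpy, scipy, OpenCV 4.12 (cv2) and the standard library are available. Lean on these libraries where they do the work, as an engineer would, in place of code of your own. Each camera call takes 0.05 s, during which the arm holds its last target. There are 200 camera calls.

## Task

Two look-alike sprung tension plungers from the bobbin winder stand on the steel plate; one of them has a worn, weak spring. Feel each by pressing its orange button down against the plate about half-way, first the plunger on the yellow spot, then the one on the blue spot. Then stand the weak one upright in the empty half of the card tray, set down and not dropped, and leave the firm one standing on the plate.

Things in the scene. Friction and masses are not known exactly. Their poses are not given: they have to be found in the camera images.
- on_yellow (a point): Centre of a flat yellow spot, 80 mm across, level with the plate's top. On it, concentric at the start, stands a loose plunger, 165 g: aluminium barrel 40 mm across (grasp here) with a black foot disc 54 mm across and 8 mm high; flat barrel top at 60 mm above the spot; above that, on a stem, a sprung orange button 28 mm across, its top at 80 mm when free, travel 14 mm.
- on_blue (a point): Centre of the blue spot, 80 mm across, 120 to 145 mm from the yellow one, level with the plate's top. A plunger of the same sizes and look stands concentric on it at the start. Pressed half-way (7 mm) the weak plunger pushes back with about 2.4 N, the firm one with about 9 N; fully down 3.8 N and 15 N. Which one is weak cannot be seen and changes.
- plate_top (a point): Centre of the top face of the fixed steel plate, 130 mm (x) by 270 mm (y), 8 mm thick, lying on the table. The spots lie on it, one towards each end.
- tray_space (a point): Centre of the floor of the empty half of the fixed shallow card tray, floor 4 mm above the table; this half measures 142 mm (x) by 134 mm (y) inside, walls 25 mm high above the table and 4 mm thick. The other half, at -y, holds two small spools 45 mm high.

How it is judged (in metres and radians):
On the way, in this order (a step that is already met when the one before it is completed fails the run):
1. the button of the plunger on the yellow spot is pressed at least 4 mm, the plunger standing upright there (((value of joint firm_button above 0.004 m and distance between firm_plunger_mid and on_yellow below 0.05 m and angle between firm_plunger_mid's own z axis and vertical below 0.2 rad) or (value of joint weak_button above 0.004 m and distance between weak_plunger_mid and on_yellow below 0.05 m and angle between weak_plunger_mid's own z axis and vertical below 0.2 rad))), for 0.1 s.
2. the button of the plunger on the blue spot is pressed at least 4 mm, the plunger standing upright there (((value of joint firm_button above 0.004 m and distance between firm_plunger_mid and on_blue below 0.05 m and angle between firm_plunger_mid's own z axis and vertical below 0.2 rad) or (value of joint weak_button above 0.004 m and distance between weak_plunger_mid and on_blue below 0.05 m and angle between weak_plunger_mid's own z axis and vertical below 0.2 rad))), for 0.1 s.
At the end, for the whole second after the job is handed in: The weak plunger stands upright (within about 6 degrees) on the floor of the tray's empty half, and the firm one stands upright on the plate (its axis within the plate's outline); both released and at rest (x of weak_plunger_mid in the frame of tray_space between -0.06 and 0.06 m and y of weak_plunger_mid in the frame of tray_space between -0.055 and 0.055 m and z of weak_plunger_mid in the frame of tray_space between 0.02 and 0.036 m and angle between each of weak_plunger_mid, firm_plunger_mid's own z axis and vertical below 0.1 rad and x of firm_plunger_mid in the frame of plate_top between -0.065 and 0.065 m and y of firm_plunger_mid in the frame of plate_top between -0.135 and 0.135 m and z of firm_plunger_mid in the frame of plate_top between 0.02 and 0.036 m and linear speed of each of firm_plunger, weak_plunger below 0.02 m/s); the robot touches nothing.
It fails at once if a plunger is dropped (falls freely faster than 0.7 m/s, from about 25 mm) ((linear speed of firm_plunger above 0.7 m/s and contact force between firm_plunger and anything else below 0.05 N) or (linear speed of weak_plunger above 0.7 m/s and contact force between weak_plunger and anything else below 0.05 N)).
It also fails if it takes over 54 s, if anything falls off the work surface, if the arm or the gripper's body presses on something with over 40 N, if the wrist force passes 120 N, or if a joint passes its speed limit or range.

## Working session

There is one attempt and no reset: what is moved stays moved. The work goes in short steps, Python scripts to look and compute and a tool call to move; the robot and the scene stay as the last step left them, time stands still between calls to the robot, and variables do not carry over. Pictures are saved under pics/ and viewed, at most 10 in all, crops included, and the job is handed in when it is done.

Besides the shell and the picture viewer there is one more tool, called after "Call:" as name(argument=value, ...) on one line, values as JSON. carry_out: Moves the arm, as the interface text tells. Its arguments: {"type":"object","properties":{"moves":{"type":"array"},"newtons":{"type":"number"}},"required":["moves"]}

```bash
mkdir -p pics
cat > h.py <<'E'
from plant import env,cams,order
import numpy as np,cv2
def cap(n,f):
    c=cams.capture(n); cv2.imwrite('pics/'+f,cv2.cvtColor(c['img'],cv2.COLOR_RGB2BGR)); np.savez('pics/'+n+'.npz',**c); return c
def px(c,u,v,r=2):
    z=c['z_map'][v-r:v+r+1,u-r:u+r+1]; z=np.median(z[z>0]); K=c['camera_matrix']
    return (c['extrinsics']@[ (u-K[0,2])*z/K[0,0],-(v-K[1,2])*z/K[1,1],-z,1])[:3].round(1)
E
python3 - <<'E'
from h import *
o=env.get_obs(); print(o)
c=cap('top','top1.png'); print(c.keys(),c['extrinsics'])
E
```

```text
{'t': 0.0, 'joint_pos': array([-1.17449007,  0.50836669, -0.23753596,  1.50109936,  0.12570624,
        1.14888764, -0.15481423]), 'joint_vel': array([-0.00020944, -0.00039988,  0.0021822 ,  0.00067995,  0.00030037,
       -0.00014996,  0.00100225]), 'joint_torque': array([-6.29273782e-04, -6.20581055e+01, -2.18650192e+00, -2.49649858e+01,
        1.27896963e-02,  1.18061629e-02, -4.19318621e-05]), 'position': array([179.13461767, 598.27575185, 230.42367838]), 'orientation': array([ 1.44885536e-01,  9.89448027e-01, -8.77595001e-04, -1.15577297e-04]), 'ft_force': array([ 0.39724396, -0.26222565, -0.38051188]), 'moment': array([ 0.0459925 , -0.01633125, -0.0202438 ]), 'finger_force': 0.0, 'finger_gap': 85.23628100828563}
dict_keys(['img', 'z_map', 'camera_matrix', 'extrinsics']) [[ 2.56178399e-02  9.82306992e-01 -1.85517382e-01  3.77287592e+02]
 [-9.99306398e-01  3.01808832e-02  2.18137038e-02  3.78827631e+00]
 [ 2.70268322e-02  1.84829887e-01  9.82398831e-01  1.00853248e+03]
 [ 0.00000000e+00  0.00000000e+00  0.00000000e+00  1.00000000e+00]]
```

View pics/top1.png

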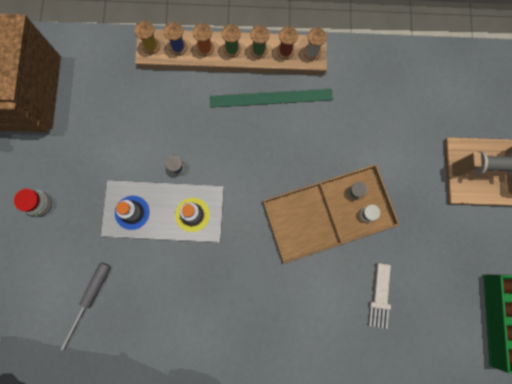

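Plate at centre-left: yellow spot ~(193,214), blue ~(131,212); the empty half of the tray is its left part, corners ~(264,204),(320,184),(340,242),(285,260).

```bash
cat >> h.py <<'E'
def cloud(c):
    K=c['camera_matrix'];z=c['z_map'];v,u=np.mgrid[:384,:512]
    P=np.stack([(u-K[0,2])*z/K[0,0],-(v-K[1,2])*z/K[1,1],-z,np.ones_like(z)],-1)
    return (P@c['extrinsics'].T)[...,:3]
E
python3 - <<'E'
from h import *
c=dict(np.load('pics/top.npz'));P=cloud(c)
hsv=cv2.cvtColor(c['img'],cv2.COLOR_RGB2HSV)
def blob(lo,hi,box):
    m=cv2.inRange(hsv,np.array(lo),np.array(hi))>0; b=np.zeros_like(m);b[box[1]:box[3],box[0]:box[2]]=1
    m&=b&(c['z_map']>0); q=P[m]; return m.sum(),np.median(q,0).round(1),q.min(0).round(1),q.max(0).round(1)
print('orange Y',blob((4,150,100),(18,255,255),(172,195,215,235)))
print('orange B',blob((4,150,100),(18,255,255),(105,190,155,235)))
print('yellow',blob((24,120,80),(35,255,255),(165,190,220,240)))
print('blue',blob((100,120,60),(130,255,255),(105,190,160,235)))
for p in [(107,182),(222,188),(220,240),(103,237),(264,204),(320,184),(340,242),(285,260),(302,222),(174,165),(190,210),(124,208)]: print(p,px(c,*p,r=1))
E
```

```text
orange Y (np.int64(98), array([496.7, 126.7,  87.1]), array([486.3, 115.7,  82.9]), array([507.9, 137.4,  90.7]))
orange B (np.int64(106), array([497.2, 264.1,  87.5]), array([486.3, 252.5,  83.7]), array([509.9, 276.5,  91.4]))
yellow (np.int64(423), array([490.4, 121.8,   7.7]), array([459.2,  90.4,   3. ]), array([535.8, 164.4,  19.8]))
blue (np.int64(377), array([486.4, 252.5,   8.2]), array([461.7, 228. ,   0.9]), array([536.3, 302.9,  18.2]))
(107, 182) [567.6 328.5   4.4]
(222, 188) [561.3  61.3   5.9]
(220, 240) [440.8  61.    5.5]
(103, 237) [440.6 327.7  -0. ]
(264, 204) [524.6 -37.   19.1]
(320, 184) [ 575.2 -165.7   19.5]
(340, 242) [ 442.8 -210.8   20.2]
(285, 260) [399.3 -86.6  21.9]
(302, 222) [ 487.5 -126.5    3.4]
(174, 165) [601.4 167.6  54.1]
(190, 210) [497.1 122.3  86.9]
(124, 208) [497.3 261.4  86.7]
```

```bash
cat >> h.py <<'E'
from scipy.spatial.transform import Rotation as R
def shift(*t):
    o=env.get_obs(); r=R.from_quat(o['orientation']); print('t',round(o['t'],2),'pos',o['position'].round(1),'F',o['ft_force'].round(2),'gap',round(o['finger_gap'],1))
    for p in t: print(p,'cm',(r.inv().apply(np.array(p)-o['position'])/10).round(2), 'tilt',r.apply([0,0,1]).round(3))
E
python3 -c "
from h import *
shift((497,127,231),(497,127,120))"
```

```text
t 0.05 pos [179.1 598.3 230.4] F [-0.14 -0.26  0.13] gap 84.9
(497, 127, 231) cm [-4.396e+01 -3.603e+01  1.000e-02] tilt [-0.    -0.002 -1.   ]
(497, 127, 120) cm [-43.96 -36.01  11.11] tilt [-0.    -0.002 -1.   ]
```

Call:
carry_out(moves=[[0,[-44,-36,0],[0,0,0]],[0,[-44,-36,0],[0,0,0]],[0,[-44,-36,0],[0,0,0]],[0,[-44,-36,0],[0,0,0]],[0,[-44,-36,0],[0,0,0]],[0,[-44,-36,0],[0,0,0]],[0,[-44,-36,0],[0,0,0]],[0,[-44,-36,0],[0,0,0]],[0,[-44,-36,0],[0,0,0]],[0,[-44,-36,0],[0,0,0]],[0,[-44,-36,0],[0,0,0]],[0,[-44,-36,0],[0,0,0]]])

```text
t: 1.25
position: [499.6, 122.0, 230.8]
orientation: [0.148, 0.989, -0.001, 0.0]
ft_force: [-0.3, -0.1, -0.4]
finger_gap: 0.1
finger_force: 0.0
```

```bash
python3 -c "
from h import *
shift((497,127,231),(497,127,100))"
```

```text
t 1.25 pos [499.6 122.  230.8] F [-0.26 -0.09 -0.4 ] gap 0.1
(497, 127, 231) cm [ 0.4   0.4  -0.02] tilt [ 0.    -0.003 -1.   ]
(497, 127, 100) cm [ 0.41  0.43 13.08] tilt [ 0.    -0.003 -1.   ]
```

Call:
carry_out(moves=[[0,[0.4,0.4,4],[0,0,0]],[0,[0.4,0.4,8],[0,0,0]],[0,[0.4,0.4,11],[0,0,0]],[0,[0.4,0.4,13],[0,0,0]],[0,[0.4,0.4,13],[0,0,0]],[0,[0.4,0.4,13],[0,0,0]],[0,[0.4,0.4,13],[0,0,0]]])

```text
t: 1.95
position: [495.6, 132.9, 102.4]
orientation: [0.145, 0.989, 0.0, 0.001]
ft_force: [-0.0, 0.2, 0.3]
finger_gap: 0.4
finger_force: 0.0
```

```bash
python3 -c "
from h import *
shift((497,127,88),(497,127,81))
cap('side','side1.png')"
```

```text
t 1.95 pos [495.6 132.9 102.4] F [-0.    0.17  0.33] gap 0.4
(497, 127, 88) cm [-0.31 -0.53  1.44] tilt [ 0.002  0.    -1.   ]
(497, 127, 81) cm [-0.3  -0.53  2.14] tilt [ 0.002  0.    -1.   ]
```

View pics/side1.png

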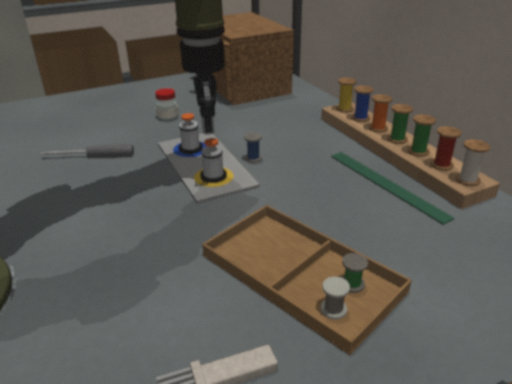

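The fingertips (207,130) hover just above and behind the yellow plunger's button (212,143), matching the 6 mm offset measured.

Call:
carry_out(moves=[[0,[-0.3,-0.5,0.3],[0,0,0]],[0,[-0.3,-0.5,0.6],[0,0,0]],[0,[-0.3,-0.5,1],[0,0,0]],[0,[-0.3,-0.5,1.4],[0,0,0]],[0,[-0.3,-0.5,1.7],[0,0,0]],[0,[-0.3,-0.5,2],[0,0,0]],[0,[-0.3,-0.5,2.2],[0,0,0]],[0,[-0.3,-0.5,2.2],[0,0,0]],[0,[-0.3,-0.5,2.2],[0,0,0]],[0,[-0.3,-0.5,2.2],[0,0,0]],[0,[-0.3,-0.5,2.2],[0,0,0]]])

```text
t: 3.1
position: [496.4, 127.0, 79.8]
orientation: [0.145, 0.989, -0.0, 0.0]
ft_force: [-2.6, -1.3, 9.4]
finger_gap: -0.2
finger_force: 5.0
```

```bash
python3 -c "
from h import *
shift((497,127,81),(497,127,120),(498,265,120))"
```

```text
t 3.1 pos [496.4 127.   79.8] F [-2.57 -1.28  9.36] gap -0.2
(497, 127, 81) cm [-0.06  0.02 -0.12] tilt [ 0.001 -0.    -1.   ]
(497, 127, 120) cm [-0.06  0.02 -4.02] tilt [ 0.001 -0.    -1.   ]
(498, 265, 120) cm [ 3.8  13.27 -4.02] tilt [ 0.001 -0.    -1.   ]
```

Yellow is firm (9.4 N at ~8 mm). Now blue.

Call:
carry_out(moves=[[0,[0,0,-2],[0,0,0]],[0,[0,0,-4],[0,0,0]],[0,[0,0,-4],[0,0,0]],[0,[1.3,4.4,-4],[0,0,0]],[0,[2.6,8.8,-4],[0,0,0]],[0,[3.8,13.3,-4],[0,0,0]],[0,[3.8,13.3,-4],[0,0,0]],[0,[3.8,13.3,-4],[0,0,0]],[0,[3.8,13.3,-4],[0,0,0]],[0,[3.8,13.3,-4],[0,0,0]]])

```text
t: 4.1
position: [498.2, 263.6, 118.9]
orientation: [0.146, 0.989, -0.001, -0.0]
ft_force: [-0.1, -0.1, -0.1]
finger_gap: -0.2
finger_force: 0.0
```

```bash
python3 -c "
from h import *
shift((498,265,80))"
```

```text
t 4.1 pos [498.2 263.6 118.9] F [-0.09 -0.15 -0.15] gap -0.2
(498, 265, 80) cm [0.06 0.14 3.89] tilt [-0.    -0.001 -1.   ]
```

Call:
carry_out(moves=[[0,[0,0.1,1],[0,0,0]],[0,[0,0.1,2],[0,0,0]],[0,[0,0.1,2.6],[0,0,0]],[0,[0,0.1,3],[0,0,0]],[0,[0,0.1,3.3],[0,0,0]],[0,[0,0.1,3.6],[0,0,0]],[0,[0,0.1,3.9],[0,0,0]],[0,[0,0.1,3.9],[0,0,0]],[0,[0,0.1,3.9],[0,0,0]],[0,[0,0.1,3.9],[0,0,0]],[0,[0,0.1,3.9],[0,0,0]]])

```text
t: 5.2
position: [498.3, 266.3, 80.5]
orientation: [0.145, 0.989, 0.0, 0.0]
ft_force: [-1.3, -1.1, 2.7]
finger_gap: -0.3
finger_force: 1.2
```

```bash
python3 -c "
from h import *
shift((498,265,80),(498,265,130))
cap('side','side2.png'); c=cap('top','top2.png')
"
```

```text
t 5.2 pos [498.3 266.3  80.5] F [-1.31 -1.07  2.73] gap -0.3
(498, 265, 80) cm [-0.   -0.14  0.05] tilt [ 0.  0. -1.]
(498, 265, 130) cm [-0.01 -0.13 -4.95] tilt [ 0.  0. -1.]
```

View pics/side2.png

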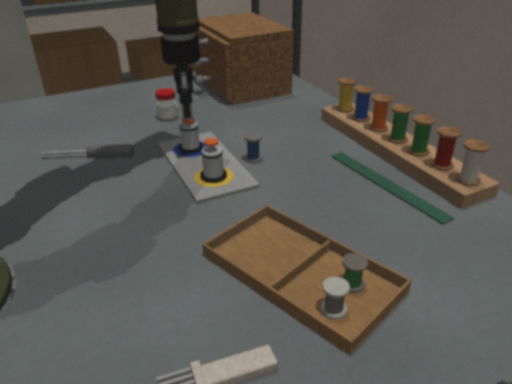

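Blue is weak (2.7 N at ~7.5 mm); the picture shows both plungers upright, fingertips on the blue button (188,122). Lift, open, and descend around the blue barrel.

Call:
carry_out(moves=[[0,[0,-0.1,-3],[0,0,0]],[8.5,[0,-0.1,-5],[0,0,0]],[8.5,[0,-0.1,-5],[0,0,0]],[8.5,[0,-0.1,-5],[0,0,0]],[8.5,[0,-0.1,-5],[0,0,0]],[8.5,[0,-0.1,-5],[0,0,0]],[8.5,[0,-0.1,-5],[0,0,0]],[8.5,[0,-0.1,-5],[0,0,0]]])

```text
t: 6.1
position: [497.8, 265.2, 129.8]
orientation: [0.145, 0.989, -0.0, -0.0]
ft_force: [-0.2, -0.2, 0.2]
finger_gap: 85.2
finger_force: 0.0
```

```bash
python3 -c "
from h import *
shift((498,265,28))
cap('wrist','w1.png')"
```

```text
t 6.1 pos [497.8 265.2 129.8] F [-0.23 -0.17  0.19] gap 85.2
(498, 265, 28) cm [-3.000e-02 -1.000e-02  1.018e+01] tilt [-0.001 -0.    -1.   ]
```

View pics/w1.png

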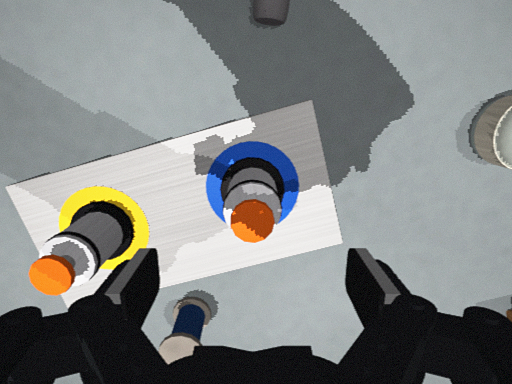

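The blue plunger's button (252,221) is centred between the open fingers (pads at x≈155 and 350). Descending and gripping.

Call:
carry_out(moves=[[8.5,[0,0,3],[0,0,0]],[8.5,[0,0,5],[0,0,0]],[8.5,[0,0,7],[0,0,0]],[8.5,[0,0,9],[0,0,0]],[8.5,[0,0,10.2],[0,0,0]],[8.5,[0,0,10.2],[0,0,0]],[8.5,[0,0,10.2],[0,0,0]],[3.5,[0,0,10.2],[0,0,0]],[3.5,[0,0,10.2],[0,0,0]],[3.5,[0,0,10.2],[0,0,0]],[3.5,[0,0,10.2],[0,0,0]],[3.5,[0,0,10.2],[0,0,0]]], newtons=35)

```text
t: 7.35
position: [498.4, 265.5, 29.1]
orientation: [0.145, 0.989, 0.0, 0.001]
ft_force: [-1.0, -0.4, 7.0]
finger_gap: 39.3
finger_force: 34.9
```

Call:
carry_out(moves=[[3.5,[0,0,0],[0,0,0]],[3.5,[0,0,-1],[0,0,0]],[3.5,[0,0,-4],[0,0,0]],[3.5,[0,0,-8],[0,0,0]],[3.5,[0,0,-12],[0,0,0]],[3.5,[0,0,-12],[0,0,0]],[3.5,[0,0,-12],[0,0,0]],[3.5,[0,0,-12],[0,0,0]]])

```text
t: 8.15
position: [497.1, 264.8, 147.3]
orientation: [0.145, 0.989, -0.001, -0.001]
ft_force: [-0.5, 0.7, -1.6]
finger_gap: 39.4
finger_force: 35.7
```

```bash
python3 -c "
from h import *
shift((485,-125,148),(485,-125,24))"
```

```text
t 8.15 pos [497.1 264.8 147.3] F [-0.52  0.67 -1.61] gap 39.4
(485, -125, 148) cm [-1.001e+01 -3.769e+01 -2.000e-02] tilt [-0.002 -0.001 -1.   ]
(485, -125, 24) cm [-10.03 -37.67  12.38] tilt [-0.002 -0.001 -1.   ]
```

Call:
carry_out(moves=[[3.5,[-0.8,-3,0],[0,0,0]],[3.5,[-1.9,-7,0],[0,0,0]],[3.5,[-2.9,-11,0],[0,0,0]],[3.5,[-4,-15,0],[0,0,0]],[3.5,[-5.1,-19,0],[0,0,0]],[3.5,[-6.1,-23,0],[0,0,0]],[3.5,[-7.2,-27,0],[0,0,0]],[3.5,[-8.2,-31,0],[0,0,0]],[3.5,[-9.2,-34.6,0],[0,0,0]],[3.5,[-10,-37.7,0],[0,0,0]],[3.5,[-10,-37.7,0],[0,0,0]],[3.5,[-10,-37.7,0],[0,0,0]]])

```text
t: 9.35
position: [484.7, -125.0, 146.9]
orientation: [0.146, 0.989, 0.0, -0.002]
ft_force: [0.2, 0.5, -2.2]
finger_gap: 39.2
finger_force: 36.0
```

Call:
carry_out(moves=[[3.5,[0,0,0],[0,0,0]],[3.5,[0,0,3],[0,0,0]],[3.5,[0,0,6],[0,0,0]],[3.5,[0,0,9],[0,0,0]],[3.5,[0,0,10],[0,0,0]],[3.5,[0,0,10],[0,0,0]],[3.5,[0,0,10],[0,0,0]],[3.5,[0,0,10],[0,0,0]]])

```text
t: 10.15
position: [486.7, -124.5, 49.6]
orientation: [0.145, 0.989, -0.0, 0.001]
ft_force: [-0.6, 0.5, -1.9]
finger_gap: 39.2
finger_force: 35.9
```

```bash
python3 -c "
from h import *
shift((485,-125,25))
cap('side','side3.png')"
```

```text
t 10.15 pos [ 486.7 -124.5   49.6] F [-0.6   0.5  -1.91] gap 39.2
(485, -125, 25) cm [ 0.15 -0.1   2.46] tilt [ 0.002 -0.    -1.   ]
```

View pics/side3.png

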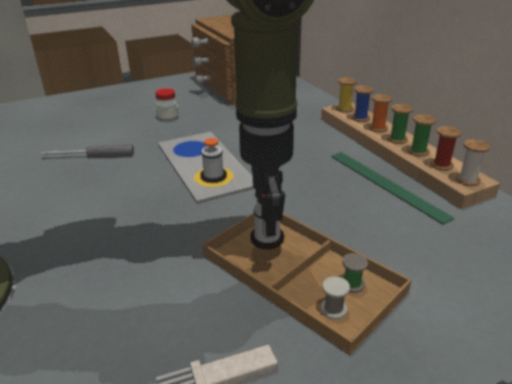

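The weak plunger hangs upright (foot at ~(267,237)) over the empty half; the firm one still stands on yellow (212,165). Lower slowly until contact.

Call:
carry_out(moves=[[3.5,[0,0,0.6],[0,0,0]],[3.5,[0,0,1.2],[0,0,0]],[3.5,[0,0,1.7],[0,0,0]],[3.5,[0,0,2],[0,0,0]],[3.5,[0,0,2.3],[0,0,0]],[3.5,[0,0,2.3],[0,0,0]],[3.5,[0,0,2.3],[0,0,0]],[3.5,[0,0,2.3],[0,0,0]]])

```text
t: 11.0
position: [485.7, -124.5, 25.2]
orientation: [0.145, 0.989, -0.0, -0.0]
ft_force: [0.2, -0.0, -2.1]
finger_gap: 39.5
finger_force: 36.0
```

Call:
carry_out(moves=[[3.5,[0,0,0.1],[0,0,0]],[3.5,[0,0,0.1],[0,0,0]],[3.5,[0,0,0.2],[0,0,0]],[3.5,[0,0,0.2],[0,0,0]],[3.5,[0,0,0.2],[0,0,0]]])

```text
t: 11.5
position: [485.8, -124.5, 25.0]
orientation: [0.145, 0.989, -0.0, 0.001]
ft_force: [-5.6, 0.6, 19.8]
finger_gap: 39.3
finger_force: 38.1
```

Call:
carry_out(moves=[[3.5,[0,0,-0.1],[0,0,0]],[3.5,[0,0,-0.1],[0,0,0]],[3.5,[0,0,-0.1],[0,0,0]]])

```text
t: 11.8
position: [485.9, -124.6, 25.0]
orientation: [0.145, 0.989, -0.0, 0.0]
ft_force: [-2.2, 0.6, 11.3]
finger_gap: 39.0
finger_force: 36.8
```

Call:
carry_out(moves=[[3.9,[0,0,-0.1],[0,0,0]],[4.3,[0,0,-0.1],[0,0,0]],[6,[0,0,-0.1],[0,0,0]],[8.5,[0,0,-0.1],[0,0,0]],[8.5,[0,0,-0.1],[0,0,0]],[8.5,[0,0,-0.1],[0,0,0]],[8.5,[0,0,-2],[0,0,0]],[8.5,[0,0,-5],[0,0,0]],[8.5,[0,0,-9],[0,0,0]],[8.5,[0,0,-13],[0,0,0]],[8.5,[0,0,-15],[0,0,0]],[8.5,[0,0,-15],[0,0,0]]])

```text
t: 13.0
position: [487.4, -124.9, 177.4]
orientation: [0.145, 0.989, -0.0, 0.003]
ft_force: [-0.2, -0.2, -0.3]
finger_gap: 84.8
finger_force: 0.0
```

Call:
carry_out(moves=[[8.5,[4,8,0],[0,0,0]],[8.5,[4,8,0],[0,0,0]],[8.5,[4,8,0],[0,0,0]],[8.5,[4,8,0],[0,0,0]],[8.5,[4,8,0],[0,0,0]]])

```text
t: 13.5
position: [470.2, -37.5, 173.7]
orientation: [0.145, 0.989, -0.0, -0.0]
ft_force: [0.5, -0.6, 1.0]
finger_gap: 85.1
finger_force: 0.0
```

```bash
python3 -c "
from h import *
shift()
cap('side','side4.png')"
```

```text
t 13.5 pos [470.2 -37.5 173.7] F [ 0.47 -0.59  1.03] gap 85.1
```

View pics/side4.png

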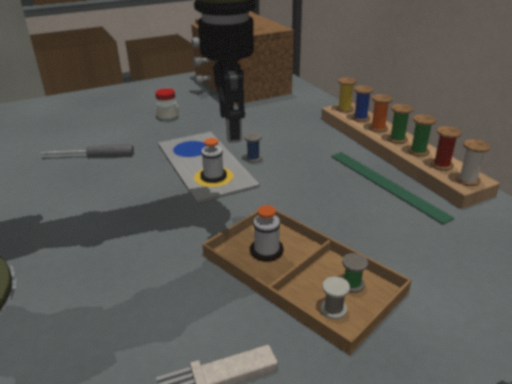

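The weak plunger stands upright in the empty half (foot ~(267,248)), the firm one on the yellow spot (212,165), and the gripper is clear.

```bash
python3 -c "
from h import *
print(order.hand_in())"
```

```text
the job is handed in; nothing more can be done
None
```

The weak plunger was on the blue spot (2.7 N half-way, against 9.4 N for the firm one on yellow); it now stands upright in the tray's empty half, the firm one is still on the plate, and the job is handed in at about 13.5 s, with no verdict returned.

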